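# Fold back the engraver's bifold cover and take out the finished wheel

### The arm

A 6-joint arm with a two-finger parallel gripper is mounted at the origin on the work surface. World frame = base frame: x ahead of the robot, y to its left, z up, the work surface at z = 0. Lengths are in m, angles in rad, forces in N, time in s.
With the tool pointing down it reaches from about 0.3 to 0.85 m from the base axis. Payload 5.4 kg.
Tool frame: the origin (TCP) lies at the very end of the fingers, on their centre line; the grasp point (between the pads) lies 19 mm behind it (env.grip_depth is the distance from the TCP to the grasp point, in m); y points along the fingers, z is the direction in which the jaws open and shut, and the axes are right-handed (so a half turn about y gives the same grasp; the last joint's range is limited). The gripper opens to 85 mm and grips with 20 to 120 N. Pads are 22 mm wide; open, the fingers measure 114 mm over their backs; the gripper's body (76 mm by 85 mm) begins 54 mm behind the grasp point. The pads swing forward as they close: fully open they stand 13 mm farther back than shut.
Start: joints at [1.008, 0.158, 1.597, -0, 1.386, -0.21], TCP at [0.199, 0.54, 0.209] pointing down, gripper open.
Joint ranges: [-2.91, 2.91], [-0.94, 2.29], [0.18, 2.7], [-1.29, 4.43], [0.17, 2.64], [-3, 3]. Speed limits (rad/s): [2.57, 2.57, 3.14, 3.14, 3.14, 3.14].

### API

Orientations are given as a 3x3 rotation matrix whose columns are the frame's x, y, z axes.
In Python, from bench import env gives the robot as it stands.
- The arm moves only by the tool move_arm, never from a script. Its argument "increments" is text: rows parted by semicolons, each of 6 numbers parted by spaces: the shift along the tool's x, y, z in mm, then the turn, a rotation vector about the tool's x, y, z in rad. A call has 1 to 12 rows; each row shifts and turns the commanded pose from where the row before left it, along the tool's axes as they then stand; what a row does not reach is not made up. A row lasts 1/12 s, in which the tool goes at most 41.7 mm and 7.16 degrees, less where a joint would pass 70% of its speed; a pose out of reach is approached as far as the arm can. A call with a gripper value outside its range is refused whole. "grip" is the opening, from -1 (shut) to 1 (fully open), set as the call begins (left out, the last holds). The fingers move at their own pace and stop on an object; "squeeze" is the grip in N (left out, the last holds). Time passes only in rows, so rows that do not move let the fingers close. It gives the time, the measured TCP pose, the force and the opening at its end, in the units of the state.
- env.state(): the state, without advancing time (a new reading comes with each control period).
- env.camera(name): name is "side" or "top"; returns a dict with "color" (480x640x3 uint8, red, green, blue), "vertical_fov" (degrees; the focal length in pixels is half the picture's height over the tangent of half this angle, whatever the lens; pixels are square), "cx", "cy" (the principal point, pixels), "world_from_camera" (4x4, takes a point from camera to world coordinates). Camera axes: x right, y down, z forward; pixel columns grow to the right and rows downward; lengths in m; the calibration is good to about 2 mm. A picture is of the moment at which its call begins. There is no depth.
- env.sign_off(): hands the job in, once; it reports no verdict.
The state is a dict: "time_s": time; "q": joint angles; "qd": joint speeds; "joint_efforts": joint torques, N m; "position": TCP position; "orientation": TCP orientation; "wrist_force": force on the tool from outside, world axes, zero at the start; "torque": the same for the moment, N m; "opening": finger opening in m.
Only numpy, scipy, OpenCV 4.12 (cv2) and the standard library are available. Lean on these libraries where they do the work, as an engineer would, in place of code of your own. Each camera call takes 0.05 s, during which the arm holds its last target. There are 200 camera calls.

### The job

The engraving job is done: open the laser engraver by pushing the blue bar of its amber bifold cover to the rear, easing it back until the two leaves stand folded flat against each other, and push on the bar alone: do not ram it or lean on the glazed leaves. Then take the round wooden wheel with the hub off the bed, without touching the laser gantry, and set it down flat, hub up, beside the other wheel in the green tray. Leave the offcut, the other wheel and everything else on the bench where they are, and the cover folded open.

Things in the scene. Friction and masses are not known exactly. Their poses are not given: they have to be found in the camera images.
- engraver: grey desktop laser engraver, 450 mm deep, 330 mm wide, fixed on the bench; origin on the bench top. x points from its front (robot side) to its rear, y to its left; it stands turned a little about z. Front face at x = -185 mm, front wall 131 mm high, 20 mm thick. Behind the cover, x = 100 to 265 mm, a housing 135 mm high, with an emergency stop up to 162 mm at its right
- bed (a point): middle of the honeycomb bed, on its surface, 88 mm above the bench; axes as the engraver's. The bed is 265 mm deep (x) and 272 mm wide (y). Side walls carry aluminium tracks: inner faces 140 mm to either side, tops 67 mm above the bed; thin gable cheeks on them reach 100 mm above the bed
- rear_hinge (a point): middle of the cover's rear hinge line, at x = 100 mm, z = 145 mm of the engraver; axes as the engraver's. With both leaves at angle a to the horizontal, the ridge is 130 cos a mm in front of this line and 130 sin a mm above it; the front edge is 260 cos a mm in front of it, at its height
- cover_rear (a joint): bifold cover: a low roof of two equal amber leaves. The rear leaf turns on the rear hinge, the front leaf hangs on it at the ridge, its front edge rolls in the side tracks. Value in rad: leaf angle a = 0.26 + value; 0 closed, 1.30 at the stop (a = 1.56), leaves upright, flat together. Starts at 0.04 to 0.30. Stiff hinges: it stays where left; pushing the bar takes about 12 N at first, later 3 to 7 N
- bar_mid (a point): middle of the blue push bar on the front leaf: round, 10 mm thick, 200 mm long, along the engraver's y, on brackets 6 mm clear of the leaf's outer face, at its front edge. With leaf angle a its centre is 18 sin a + 2 cos a mm in front of the front edge line and 18 cos a - 2 sin a mm above it. Fully folded it is 21 mm in front of the rear hinge and 2 mm below it
- push_bar: the blue push bar; origin at its middle, y along it. Fully folded, the leaf stands upright 130 mm above it, its face 6 mm behind the bar: a hand held upright would strike the leaf before the stop; one that leans back towards the robot by 25 to 40 degrees, fingers pointing forward and down, clears it
- front_leaf: front amber leaf of the cover (bar not included): 130 mm (front to rear) x 266 mm, 7 mm thick, thin aluminium frame; origin on the ridge hinge, x from its front edge towards the ridge, z out of its outer face; not to be leaned on
- rear_leaf: rear amber leaf, the same size; origin on the rear hinge, x from the ridge towards the rear hinge, z out of its outer face; not to be leaned on
- laser_gantry: laser head and its cross rail, parked at the rear of the bed, below the place where the cover folds: from x = 29 to 96 mm of the engraver, across the whole bed, up to 119 mm above the bench (head at y = -75 mm); same origin and axes as the engraver; not to be touched
- wheel: the finished wooden wheel lying on the bed, hub up: disc 58 mm across and 16 mm thick with a round hub 28 mm across standing 18 mm on it, 34 mm in all, about 35 g; origin at the centre of its underside
- wheel_mid (a point): centre of that wheel, half-way up (17 mm above its underside); z axis towards the hub. It lies on the left or right half of the bed
- offcut_mid (a point): rectangular pine offcut 52 x 40 x 16 mm lying on the other half of the bed; point at its centre; stays there
- parts_tray: green tray 175 x 150 mm, 35 mm high, walls and floor 4 mm thick, fixed on the bench left of the engraver; origin at the centre of its underside, x along its 175 mm side
- done_wheel_mid (a point): an equal wheel already in the tray, in its rear (+x) half, hub up; point at its centre, 17 mm above the tray's floor; the front (-x) half is free
- toy_car_mid (a point): unfinished pine toy car, 170 x 90 mm and 75 mm tall, right of the engraver; this point is 35 mm up at its centre
- glue_bottle_mid (a point): white glue bottle, 56 mm across and 150 mm tall, far left behind the tray; this point is 75 mm up on its axis
- try_square_mid (a point): try square lying flat, dark wooden stock and steel blade, 150 x 110 mm, 18 mm thick, on the right; point on the stock
- sanding_block_mid (a point): cork sanding block 107 x 60 x 30 mm, on the left behind the tray; point at its centre

How it is judged:
On the way, in this order (a step that is already met when the one before it is completed fails the run):
1. the cover is folded fully back while the wheel still lies on the bed (value of joint cover_rear above 1.26 rad and distance of wheel_mid from where it was at the start of the episode below 0.02 m), for 0.2 s.
2. the wheel is lifted out of the engraver in the grip (z of wheel_mid in the frame of engraver above 0.15 m and contact force between the fingers and wheel above 0.5 N), for 0.1 s.
3. the wheel is brought down into the tray still in the grip (x of wheel_mid in the frame of parts_tray between -0.06 and 0.06 m and y of wheel_mid in the frame of parts_tray between -0.05 and 0.05 m and z of wheel_mid in the frame of parts_tray below 0.045 m and contact force between the fingers and wheel above 0.5 N), for 0.05 s.
At the end, for the whole second after the job is handed in: The cover's two leaves are folded flat against each other (cover joint above 1.26 rad; the stop is at 1.30); the wheel lies flat on the tray's floor, hub up (within 0.15 rad), its centre inside the tray, 17 to 26 mm above the tray's underside, released and still (value of joint cover_rear above 1.26 rad and x of wheel_mid in the frame of parts_tray between -0.06 and 0.06 m and y of wheel_mid in the frame of parts_tray between -0.05 and 0.05 m and z of wheel_mid in the frame of parts_tray between 0.017 and 0.026 m and angle between wheel's own z axis and vertical below 0.15 rad and linear speed of wheel below 0.02 m/s and contact force between the fingers and wheel below 0.05 N); the robot touches nothing.
It fails at once if a glazed leaf is leaned on (more than 8 N) (contact force between any of front_leaf, rear_leaf and anything else above 8 N).
It fails at once if the bar is rammed (more than 40 N) (contact force between push_bar and anything else above 40 N).
It fails at once if the laser gantry is touched (more than 2 N) (contact force between laser_gantry and anything else above 2 N).
It fails at once if the offcut or the other wheel is shifted by more than 20 mm (distance of any of offcut_mid, done_wheel_mid from where it was at the start of the episode above 0.02 m).
It fails at once if something else on the bench is shifted by more than 30 mm (distance of any of toy_car_mid, glue_bottle_mid, try_square_mid, sanding_block_mid from where it was at the start of the episode above 0.03 m).
It also fails if it takes over 59 s, if anything falls off the work surface, if the arm or the gripper's body presses on something with over 40 N, if the wrist force passes 120 N, or if a joint passes its speed limit or range.

## Working session

There is one attempt and no reset: what is moved stays moved. The work goes in short steps, Python scripts to look and compute and a tool call to move; the robot and the scene stay as the last step left them, time stands still between calls to the robot, and variables do not carry over. Pictures are saved under pics/ and viewed, about 8 in all and at most 12, crops included, and the job is handed in when it is done.

Besides the shell and the picture viewer there is one more tool, called after ">>>" in YAML: its name, and indented under it one key for each argument. move_arm: Moves the arm, as the interface text tells. Its arguments: {"type":"object","properties":{"increments":{"type":"string"},"grip":{"type":"number"},"squeeze":{"type":"number"}},"required":["increments"]}

```bash
ls; mkdir -p pics; python3 - <<'E'
from bench import env
import cv2,numpy as np
for n in("top","side"):
    c=env.camera(n); cv2.imwrite(f"pics/{n}0.png",c["color"][:,:,::-1]); print(n,c["vertical_fov"],c["cx"],c["cy"],np.round(c["world_from_camera"],4).tolist())
s=env.state(); print(s)
E
```

```text
pics
top 43.15214933664005 328.40286131850195 225.55490449534622 [[-0.0188, -0.9981, 0.0584, 0.47], [-0.9998, 0.0183, -0.0097, 0.0013], [0.0086, -0.0586, -0.9982, 1.6067], [0.0, 0.0, 0.0, 1.0]]
side 51.30199475103625 316.87891944089546 240.96478907587206 [[0.3671, -0.5696, 0.7354, -0.2656], [-0.9302, -0.2181, 0.2954, -0.3442], [-0.0078, -0.7924, -0.6099, 0.8287], [0.0, 0.0, 0.0, 1.0]]
{'time_s': 0.1, 'q': array([ 1.00789688e+00,  1.59015642e-01,  1.59812088e+00,  2.62362994e-05,
        1.38620919e+00, -2.10058189e-01]), 'qd': array([ 0.00099101, -0.00102418, -0.00371208, -0.000677  , -0.00171945,
        0.00030512]), 'joint_efforts': array([-1.23290876e-03, -3.96990824e+01, -3.32338285e+01, -3.07473038e-04,
        4.15961942e-03,  1.22699453e-05]), 'position': array([0.19836874, 0.53907291, 0.20799146]), 'orientation': array([[ 9.38392802e-01, -9.57315842e-04,  3.45569144e-01],
       [-3.45570249e-01, -1.46882082e-03,  9.38391733e-01],
       [-3.90758120e-04, -9.99998463e-01, -1.70915075e-03]]), 'wrist_force': array([-0.59491018, -0.07934023, -0.32340256]), 'torque': array([-0.02141126,  0.01140911, -0.04102012]), 'opening': 0.08567618550658931}
```

View pics/top0.png

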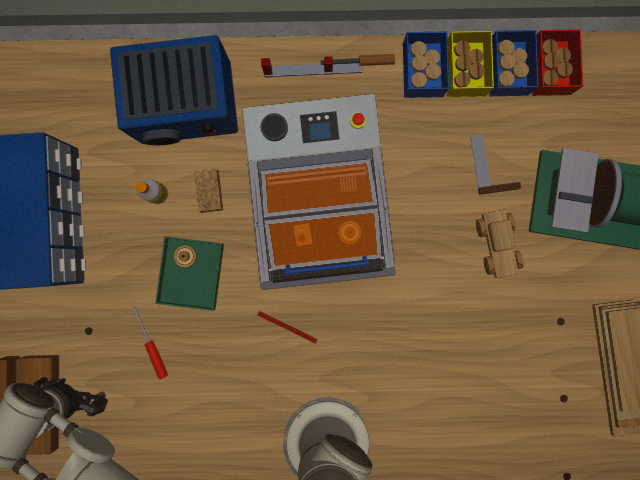

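View pics/side0.png

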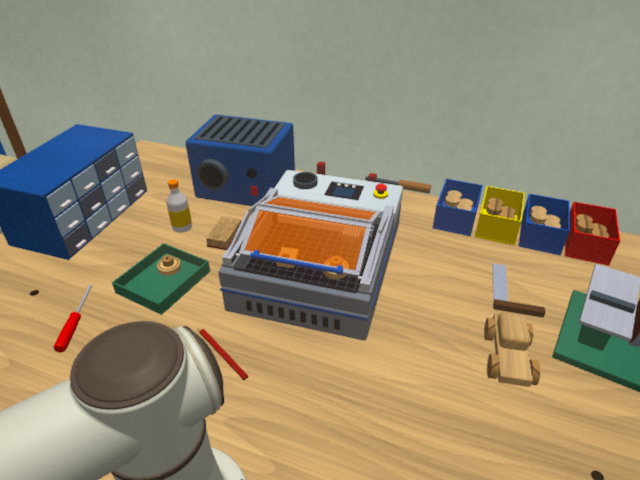

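Top view: engraver spans about px (244-395, 95-288), bar near (325,266), wheel near (349,232), offcut (303,235), tray (190,273). I'll enlarge both.

```bash
python3 - <<'E'
import cv2
a=cv2.imread("pics/top0.png")[90:320,150:400]; cv2.imwrite("pics/top0c.png",cv2.resize(a,None,fx=2.6,fy=2.6,interpolation=cv2.INTER_CUBIC))
a=cv2.imread("pics/side0.png")[160:340,100:410]; cv2.imwrite("pics/side0c.png",cv2.resize(a,None,fx=2.5,fy=2.5,interpolation=cv2.INTER_CUBIC))
E
```

```text
(no output)
```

View pics/top0c.png

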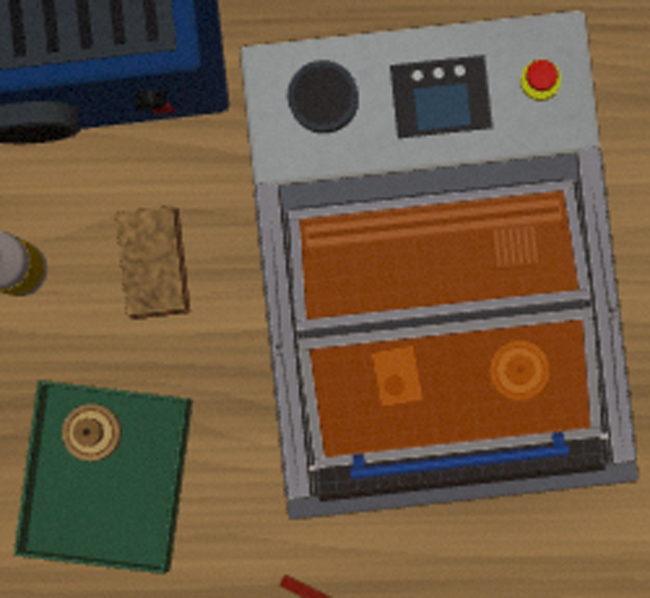

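View pics/side0c.png

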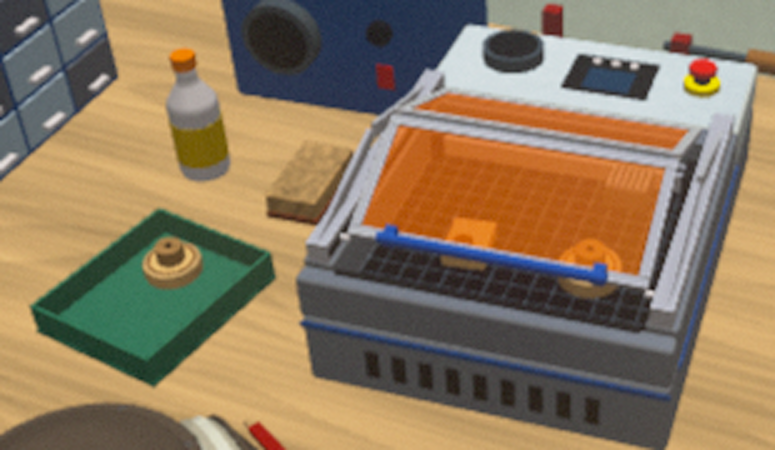

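```bash
cat > h.py <<'E'
import numpy as np
from scipy.optimize import least_squares
C={"top":(43.15214933664005,328.40286,225.5549,np.array([[-0.0188,-0.9981,0.0584,0.47],[-0.9998,0.0183,-0.0097,0.0013],[0.0086,-0.0586,-0.9982,1.6067]])),
"side":(51.30199475,316.87892,240.96479,np.array([[0.3671,-0.5696,0.7354,-0.2656],[-0.9302,-0.2181,0.2954,-0.3442],[-0.0078,-0.7924,-0.6099,0.8287]]))}
def proj(n,p):
    f,cx,cy,T=C[n]; F=240/np.tan(np.radians(f/2)); c=T[:,:3].T@(np.asarray(p)-T[:,3]); return np.array([cx+F*c[0]/c[2],cy+F*c[1]/c[2]])
def at_z(n,uv,z):
    f,cx,cy,T=C[n]; F=240/np.tan(np.radians(f/2)); d=T[:,:3]@np.array([(uv[0]-cx)/F,(uv[1]-cy)/F,1]); return T[:,3]+d*(z-T[2,3])/d[2]
def tc(u,v): return (u/2.6+150,v/2.6+90)
def sc(u,v): return (u/2.5+100,v/2.5+160)
def frame(x,y,w):
    c,s=np.cos(w),np.sin(w); return lambda p: np.array([x+c*p[0]-s*p[1],y+s*p[0]+c*p[1],p[2]])
E
python3 - <<'E'
from h import *
fix=[("top",tc(243,46),(.265,.165,.135)),("top",tc(582,11),(.265,-.165,.135)),("top",tc(290,517),(-.185,.165,.131)),("top",tc(637,480),(-.185,-.165,.131)),
("side",sc(757,62),(.265,-.165,.135)),("side",sc(300,283),(-.185,.165,.131)),("side",sc(690,330),(-.185,-.165,.131))]
def bar(a,y):return (.1-.26*np.cos(a)-.018*np.sin(a)-.002*np.cos(a),y,.145+.018*np.cos(a)-.002*np.sin(a))
def rid(a,y):return(.1-.13*np.cos(a),y,.145+.13*np.sin(a))
def res(p):
    f=frame(*p[:3]);a=p[3]
    r=[proj(n,f(q))-uv for n,uv,q in fix]
    for y,t,s in((.1,(355,467),(382,235)),(-.1,(565,446),(604,273))):
        r+=[proj("top",f(bar(a,y)))-tc(*t),proj("side",f(bar(a,y)))-sc(*s)]
    for y,t in((.133,(299,332)),(-.133,(590,302))): r+=[proj("top",f(rid(a,y)))-tc(*t)]
    return np.ravel(r)
s=least_squares(res,[.62,0,.1,.45],loss="soft_l1"); p=s.x;print("engr",p,"joint",p[3]-.26);print(np.round(res(p).reshape(-1,2),1).tolist())
f=frame(*p[:3])
for y in(.1,0,-.1):print("bar",f(bar(p[3],y)))
print("hinge",f((.1,0,.145)))
w=[at_z("top",tc(521,370),.122),at_z("top",tc(520,371),.104),at_z("side",sc(588,247),.122)]
print("wheel",w)
W=w[0]-f((0,0,0));c,n=np.cos(p[2]),np.sin(p[2]);print("wheel in engr",c*W[0]+n*W[1],-n*W[0]+c*W[1])
o=at_z("top",tc(397,376),.104);print("offcut",o)
tr=[(38,381),(190,398),(165,572),(15,553)]
P=np.array([at_z("top",tc(*t),.035) for t in tr]);print("tray",P.mean(0),P.round(3).tolist())
print("yaw",np.arctan2(*(P[0]+P[1]-P[2]-P[3])[[1,0]]))
print("done",at_z("top",tc(88,432),.038),at_z("side",sc(172,243),.038))
E
```

```text
engr [0.60299505 0.00552082 0.09660672 0.4408297 ] joint 0.18082969634219204
[[-2.2, -0.4], [0.9, -1.9], [-0.1, 1.3], [1.7, -0.3], [0.7, -0.4], [-2.1, -2.2], [-5.3, 8.2], [-1.0, 1.0], [-0.5, -0.2], [1.8, -0.7], [2.3, 1.1], [-0.8, 0.3], [1.0, -1.3]]
bar [0.44939111 0.09110377 0.16042578]
bar [ 0.45903676 -0.00842995  0.16042578]
bar [ 0.46868241 -0.10796367  0.16042578]
hinge [0.70252877 0.01516647 0.145     ]
wheel [array([ 0.53930856, -0.06666217,  0.122     ]), array([ 0.53921193, -0.06651227,  0.104     ]), array([ 0.5407925 , -0.06358819,  0.122     ])]
wheel in engr -0.07035205643668369 -0.06570343506314834
offcut [0.53660086 0.0508082  0.104     ]
tray [0.44612283 0.34695273 0.035     ] [[0.541, 0.41, 0.035], [0.522, 0.259, 0.035], [0.35, 0.285, 0.035], [0.372, 0.433, 0.035]]
yaw -0.14365718785319678
done [0.48963395 0.35994726 0.038     ] [0.49363634 0.35984825 0.038     ]
```

>>> move_arm:
  increments: "0 0 0 0 -0.1125 0;0 0 0 0 -0.1125 0;0 0 0 0 -0.1125 0;0 0 0 0 -0.1125 0;0 0 0 0 0 -0.098;0 0 0 0 0 -0.098;0 0 0 0 0 -0.098;0 0 0 0 0 -0.098;0 0 0 0 0 -0.098;0 0 0 0 0 0"
  grip: -1

```text
time_s: 0.93
position: [0.1954, 0.5382, 0.206]
orientation: [[0.878, 0.469, -0.101], [0.091, 0.044, 0.995], [0.471, -0.882, -0.004]]
wrist_force: [-0.7, 0.3, -1.0]
opening: 0.0
```

```bash
cat > go.py <<'E'
import sys,numpy as np
from bench import env
from scipy.spatial.transform import Rotation as Ro
def go(*t):
    s=env.state();R=np.array(s["orientation"]);p=np.array(s["position"])
    print("t",s["time_s"],"p",p.round(4),"q",np.round(s["q"],2),"F",np.round(s["wrist_force"],1),"open",s["opening"])
    print("axes z-yaw",np.arctan2(-R[0,2],R[1,2]),"y",R[:,1].round(3))
    for q in t:
        q=np.array(q);print(q.round(4),"shift mm",(R.T@(q-p)*1000).round(1));p=q
E
python3 - <<'E'
from go import *
# pre-push: 30mm behind along engraver x
from h import frame
f=frame(.603,.0055,.0966)
def bar(a,dx=0):return f((.1-.26*np.cos(a)-.018*np.sin(a)-.002*np.cos(a)-.0113+dx,0,.145+.018*np.cos(a)-.002*np.sin(a)-.0128))
a=.44
go(bar(a,-.04)+[0,0,.06],bar(a,-.04),bar(a,-.005),bar(a),bar(.7),bar(.9),bar(1.1),bar(1.25),bar(1.4),bar(1.5),bar(1.56))
E
```

```text
t 0.9333 p [0.1954 0.5382 0.206 ] q [ 1.26  0.07  1.78 -0.5   1.14 -0.24] F [-0.7  0.3 -1. ] open 3.9306960937077156e-05
axes z-yaw 0.10115345558629137 y [ 0.469  0.044 -0.882]
[ 0.4079 -0.0134  0.2076] shift mm [ 137.    74.1 -570.2]
[ 0.4079 -0.0134  0.1476] shift mm [-28.2  52.9   0.3]
[ 0.4427 -0.01    0.1476] shift mm [30.9 16.5 -0.2]
[ 0.4477 -0.0095  0.1476] shift mm [ 4.4  2.4 -0. ]
[ 0.4803 -0.0064  0.1447] shift mm [27.5 18.  -0.1]
[ 0.5151 -0.003   0.1418] shift mm [29.6 19.  -0.1]
[0.557  0.001  0.1386] shift mm [35.6 22.7 -0.2]
[0.5921 0.0044 0.136 ] shift mm [29.8 18.9 -0.1]
[0.6293 0.008  0.1333] shift mm [31.8 20.  -0.2]
[0.655  0.0105 0.1315] shift mm [21.9 13.7 -0.1]
[0.6706 0.012  0.1304] shift mm [13.3  8.3 -0.1]
```

>>> move_arm:
  increments: "8.6 4.6 -35.6 0 0 0;8.6 4.6 -35.6 0 0 0;8.6 4.6 -35.6 0 0 0;8.6 4.6 -35.6 0 0 0;8.6 4.6 -35.6 0 0 0;8.6 4.6 -35.6 0 0 0;8.6 4.6 -35.6 0 0 0;8.6 4.6 -35.6 0 0 0;8.6 4.6 -35.6 0 0 0;8.6 4.6 -35.6 0 0 0;8.6 4.6 -35.6 0 0 0;8.6 4.6 -35.6 0 0 0"

```text
time_s: 1.93
position: [0.3595, 0.1344, 0.2071]
orientation: [[0.882, 0.462, -0.097], [0.086, 0.045, 0.995], [0.464, -0.886, -0.0]]
wrist_force: [1.1, 1.3, -0.3]
opening: -0.0002
```

>>> move_arm:
  increments: "8.6 4.6 -35.6 0 0 0;8.6 4.6 -35.6 0 0 0;8.6 4.6 -35.6 0 0 0;8.6 4.6 -35.6 0 0 0;-7 13.2 0 0 0 0;-7 13.2 0 0 0 0;-7 13.2 0 0 0 0;0 0 0 0 0 0;0 0 0 0 0 0"

```text
time_s: 2.68
position: [0.4137, -0.0007, 0.1631]
orientation: [[0.882, 0.462, -0.095], [0.085, 0.043, 0.995], [0.464, -0.886, -0.001]]
wrist_force: [0.4, -0.7, 0.2]
opening: -0.0005
```

```bash
python3 - <<'E'
from go import *
go([0.4079,-0.0134,0.1476],[0.4427,-.01,.1476])
import cv2
c=env.camera("side")["color"][:,:,::-1];cv2.imwrite("pics/s1.png",cv2.resize(c[140:340,200:420],None,fx=2.8,fy=2.8))
E
```

```text
t 2.6833 p [ 0.4137 -0.0007  0.1631] q [-0.53 -0.79  2.49  0.32  1.06 -2.3 ] F [ 0.4 -0.7  0.2] open -0.000537489312132561
axes z-yaw 0.09506300756232357 y [ 0.462  0.043 -0.886]
[ 0.4079 -0.0134  0.1476] shift mm [-13.4  10.5 -12. ]
[ 0.4427 -0.01    0.1476] shift mm [31.  16.2  0.1]
```

View pics/s1.png

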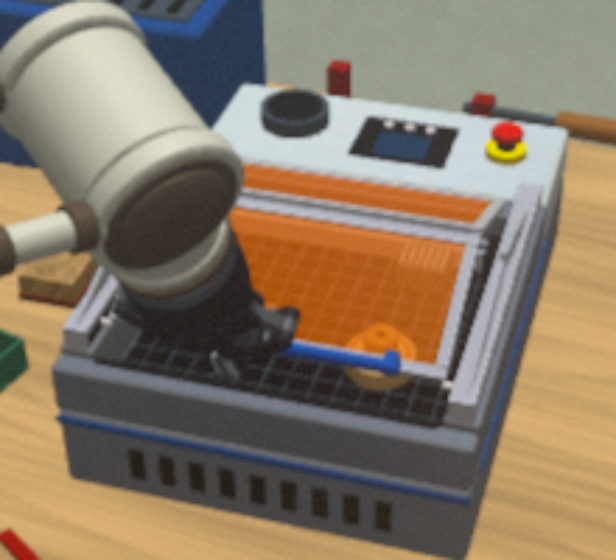

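The hand is in front of the bar (bar's right end ~(392,361) in the crop), fingers tilted forward, nothing touched. Correcting the remaining offset slowly.

>>> move_arm:
  increments: "-3.4 2.6 -3 0 0 0;-3.4 2.6 -3 0 0 0;-3.4 2.6 -3 0 0 0;-3.4 2.6 -3 0 0 0;0 0 0 0 0 0;0 0 0 0 0 0"

```text
time_s: 3.23
position: [0.4077, -0.0136, 0.1476]
orientation: [[0.882, 0.462, -0.094], [0.085, 0.042, 0.996], [0.464, -0.886, -0.002]]
wrist_force: [-0.0, -0.3, 0.7]
opening: -0.0002
```

```bash
python3 - <<'E'
from go import *
go([0.4079,-0.0134,0.1476],[0.4427,-.01,.1476])
from h import proj
print(proj("side",env.state()["position"]))
E
```

```text
t 3.2333 p [ 0.4077 -0.0136  0.1476] q [-0.59 -0.8   2.53  0.34  1.05 -2.37] F [-0.  -0.3  0.7] open -0.00018796579243756485
axes z-yaw 0.09457448531933581 y [ 0.462  0.042 -0.886]
[ 0.4079 -0.0134  0.1476] shift mm [0.2 0.1 0.2]
[ 0.4427 -0.01    0.1476] shift mm [31.  16.2  0.1]
[289.59117882 282.64879918]
```

>>> move_arm:
  increments: "6.2 3.2 0 0 0 0;6.2 3.2 0 0 0 0;6.2 3.2 0 0 0 0;6.2 3.2 0 0 0 0;3 1.6 0 0 0 0;3 1.6 0 0 0 0;1.8 1 0 0 0 0;1.8 1 0 0 0 0;1.8 1 0 0 0 0;1.8 1 0 0 0 0;0 0 0 0 0 0"

```text
time_s: 4.15
position: [0.4508, -0.0093, 0.1478]
orientation: [[0.882, 0.462, -0.095], [0.085, 0.042, 0.995], [0.464, -0.886, -0.002]]
wrist_force: [0.0, -0.8, -0.0]
opening: -0.0003
```

>>> move_arm:
  increments: "1.8 1 0 0 0 0;1.8 1 0 0 0 0;1.8 1 0 0 0 0;1.8 1 0 0 0 0"

```text
time_s: 4.48
position: [0.4591, -0.0085, 0.1476]
orientation: [[0.882, 0.462, -0.095], [0.085, 0.042, 0.995], [0.464, -0.886, -0.002]]
wrist_force: [0.3, -0.3, 0.5]
opening: 0.0
```

```bash
python3 - <<'E'
from go import *
from h import proj
import cv2
for n,(r0,c0) in(("side",(220,220)),("top",(230,270))):
    p=proj(n,env.state()["position"]);c=env.camera(n)["color"][:,:,::-1][r0:r0+80,c0:c0+130]
    print(n,p,(p-[c0,r0])*3.7)
    cv2.imwrite("pics/_%s.png"%n,cv2.resize(c,None,fx=3.7,fy=3.7,interpolation=cv2.INTER_CUBIC))
a=[cv2.imread("pics/_%s.png"%n) for n in("side","top")];cv2.imwrite("pics/c2.png",np.vstack(a))
E
```

```text
side [297.33862691 266.60615329] [286.15291956 172.44276719]
top [327.339728   265.59081903] [212.1569936  131.68603043]
```

View pics/c2.png

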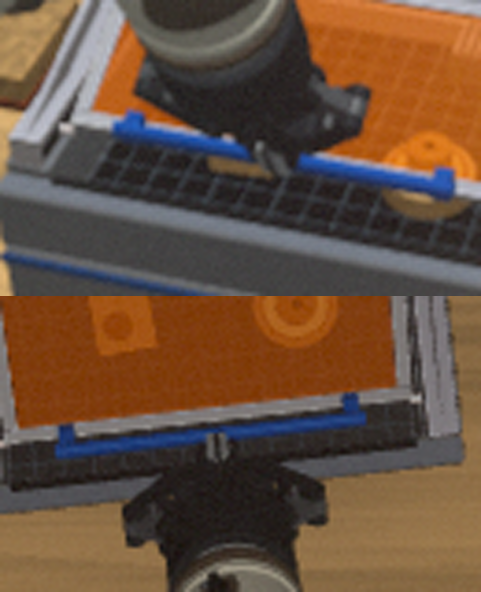

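The tip is just in front of the bar, near its middle (top ~(216,440)), and still below its axis; I'm going on slowly to contact.

>>> move_arm:
  increments: "1.8 1 0 0 0 0;1.8 1 0 0 0 0;0 0 0 0 0 0"

```text
time_s: 4.83
position: [0.4632, -0.0081, 0.1475]
orientation: [[0.882, 0.462, -0.095], [0.086, 0.042, 0.995], [0.464, -0.886, -0.002]]
wrist_force: [-0.2, 0.0, 0.2]
opening: 0.0001
```

>>> move_arm:
  increments: "1.8 1 0 0 0 0;1.8 1 0 0 0 0;0 0 0 0 0 0"

```text
time_s: 5.08
position: [0.4673, -0.0077, 0.1474]
orientation: [[0.882, 0.462, -0.095], [0.086, 0.042, 0.995], [0.464, -0.886, -0.002]]
wrist_force: [0.6, 0.3, 0.8]
opening: -0.0002
```

```bash
python3 - <<'E'
from go import *
from h import proj,at_z
import cv2
print(at_z("top",(327,265.6),.160))
a=[]
for n,(r0,c0) in(("side",(240,260)),("top",(245,295))):
    p=proj(n,env.state()["position"]);c=env.camera(n)["color"][:,:,::-1][r0:r0+36,c0:c0+72]
    print(n,p,(p-[c0,r0])*8)
    a.append(cv2.resize(c,None,fx=8,fy=8,interpolation=cv2.INTER_CUBIC))
cv2.imwrite("pics/c3.png",np.vstack(a))
E
```

```text
[ 0.45929794 -0.00762419  0.16      ]
side [298.54896401 264.17659597] [308.39171206 193.41276779]
top [326.91785902 262.30868651] [255.34287218 138.46949208]
```

View pics/c3.png

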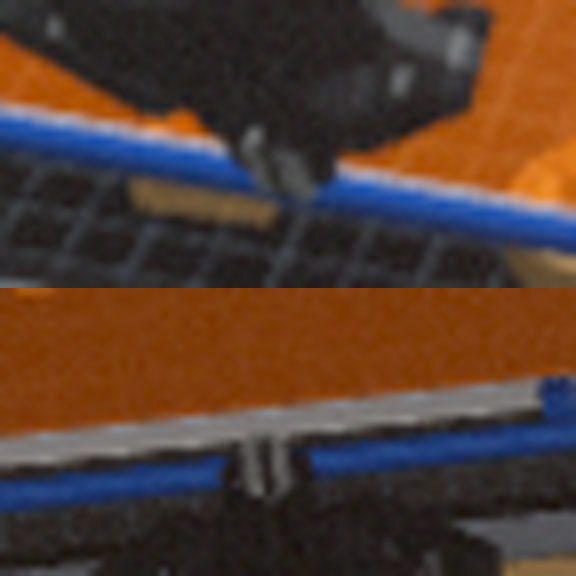

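```bash
python3 - <<'E'
from h import *
def tri(t,s):
    r=least_squares(lambda p:np.r_[proj("top",p)-t,proj("side",p)-s],[.46,0,.15]);print(r.x.round(4),r.fun.round(2))
T=lambda u,v:(u/8+295,(v-288)/8+245);S=lambda u,v:(u/8+260,v/8+240)
tri(T(268,438),S(297,200))
# bar ends from c2 (left, right bar corners) & original
tri((66/3.7+270,(448-296)/3.7+230),(130/3.7+220,126/3.7+220))
tri((352/3.7+270,(416-296)/3.7+230),(440/3.7+220,184/3.7+220))
# bar mid line at column: side bar at many points
for v in(150,178):print(at_z("side",S(300,v),.16),at_z("side",S(300,v),.145))
for z in(.145,.160):print(z,proj("side",at_z("top",T(150,478),z)),proj("side",at_z("top",T(380,453),z)))
print("bar seen side",S(100,138),S(450,210))
E
```

```text
[ 0.4625 -0.0089  0.1495] [-1.03  0.5   1.   -0.05]
[0.4486 0.0847 0.1623] [ 0.37 -0.2  -0.37  0.01]
[ 0.4652 -0.0984  0.1619] [ 0.01 -0.   -0.01  0.  ]
[ 0.46925694 -0.00480777  0.16      ] [0.48574095 0.00280534 0.145     ]
[ 0.45877213 -0.00932283  0.16      ] [ 0.47502094 -0.001811    0.145     ]
0.145 [281.83785686 265.87687505] [313.40175036 271.83177339]
0.16 [281.61398996 260.38192399] [313.12140858 266.24277813]
bar seen side (272.5, 257.25) (316.25, 266.25)
```

```bash
python3 - <<'E'
from go import *
import cv2
go()
o={"top":cv2.imread("pics/top0.png").astype(int),"side":cv2.imread("pics/side0.png").astype(int)}
for n,r,cs in(("top",slice(245,285),(300,310,350,355)),("side",slice(235,285),(262,270,320,330))):
    c=env.camera(n)["color"][:,:,::-1].astype(int)
    for im in(o[n],c):
        for u in cs:
            s=im[r,u];w=np.clip(s[:,0]-np.maximum(s[:,1],s[:,2])-30,0,None);print(n,u,round((w*np.arange(r.start,r.stop)).sum()/max(w.sum(),1),2),w.sum(),end=" | ")
        print()
E
```

```text
t 5.1833 p [ 0.4671 -0.0076  0.1473] q [-0.46 -0.52  2.38  0.32  0.88 -2.28] F [-0.3 -1.   0.5] open 0.00021049645782701305
axes z-yaw 0.09556329962298293 y [ 0.462  0.042 -0.886]
top 300 270.01 82 | top 310 269.01 79 | top 350 264.46 95 | top 355 263.97 77 | 
top 300 270.01 83 | top 310 269.01 83 | top 350 264.51 102 | top 355 263.94 81 | 
side 262 255.88 161 | side 270 257.38 157 | side 320 266.47 162 | side 330 268.34 155 | 
side 262 255.86 160 | side 270 257.37 153 | side 320 266.54 159 | side 330 268.42 154 |
```

>>> move_arm:
  increments: "-5.5 -2.9 0 0 0 0;-5.5 -2.9 0 0 0 0;-5.5 -2.9 0 0 0 0;-5.5 -2.9 0 0 0 0;9 -17 0 0 0 0;9 -17 0 0 0 0;9 -17 0 0 0 0;9 -17 0 0 0 0;16 3 0 0 0 0;16 3 0 0 0 0;16 3 0 0 0 0;0 0 0 0 0 0"

```text
time_s: 6.28
position: [0.4909, -0.0054, 0.24]
orientation: [[0.881, 0.464, -0.096], [0.086, 0.042, 0.995], [0.466, -0.885, -0.003]]
wrist_force: [0.0, 0.1, 0.0]
opening: 0.0003
```

>>> move_arm:
  increments: "16 4 0 0 0 0;16 4 0 0 0 0;0 0 0 0 0 0;0 0 0 0 0 0"

```text
time_s: 6.62
position: [0.5203, -0.0021, 0.2459]
orientation: [[0.882, 0.461, -0.096], [0.086, 0.043, 0.995], [0.463, -0.886, -0.002]]
wrist_force: [0.1, -0.0, 0.1]
opening: -0.0004
```

```bash
python3 - <<'E'
from go import *
from h import proj
import cv2
go();print(env.grip_depth)
a=[];s=env.state();P=np.array(s["position"]);Y=np.array(s["orientation"])[:,1]
for n in("side","top"):
    p=proj(n,P);c0,r0=int(p[0])-36,int(p[1])-22;c=env.camera(n)["color"][:,:,::-1][r0:r0+36,c0:c0+72]
    print(n,(p-[c0,r0])*8,"26mm back",(proj(n,P-.026*Y)-[c0,r0])*8)
    a.append(cv2.resize(c,None,fx=8,fy=8,interpolation=cv2.INTER_CUBIC))
cv2.imwrite("pics/c4.png",np.vstack(a))
E
```

```text
t 6.6167 p [ 0.5203 -0.0021  0.2459] q [-0.37 -0.43  2.12  0.25  1.02 -2.13] F [ 0.1 -0.   0.1] open -0.0003649260828715027
axes z-yaw 0.09623089485988812 y [ 0.461  0.043 -0.886]
0.0187
side [293.78342404 182.1652529 ] 26mm back [277.52686584 132.55011617]
top [290.29732127 181.62139499] 26mm back [295.27641767 221.92622484]
```

View pics/c4.png

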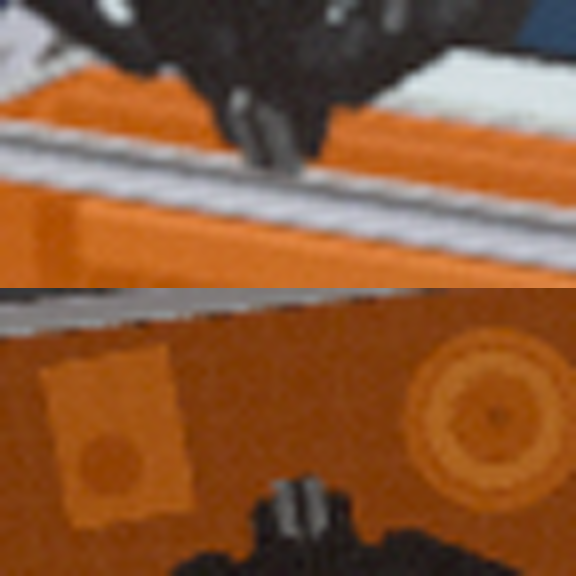

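Both views show the fingers' visible end standing back from the reported TCP (side tip at (285,172), top at (300,480)), so the finger passed over the bar. I'll come in about 15 mm lower, probing gently.

>>> move_arm:
  increments: "-18.5 -9.8 0 0 0 0;-18.5 -9.8 0 0 0 0;-18.5 -9.8 0 0 0 0;-18.5 -9.8 0 0 0 0;-9 17 0 0 0 0;-9 17 0 0 0 0;-9 17 0 0 0 0;-9 17 0 0 0 0;-9 17 0 0 0 0;0 0 0 0 0 0;0 0 0 0 0 0"

```text
time_s: 7.63
position: [0.4361, -0.0102, 0.1496]
orientation: [[0.883, 0.461, -0.095], [0.085, 0.043, 0.995], [0.463, -0.887, -0.001]]
wrist_force: [0.8, 0.4, 0.9]
opening: 0.0
```

```bash
python3 - <<'E'
from go import *
go([.437,-.0105,.1476],[.437,-.0105,.133],[.457,-.0085,.133])
E
```

```text
t 7.6333 p [ 0.4361 -0.0102  0.1496] q [-0.52 -0.66  2.45  0.33  0.97 -2.32] F [0.8 0.4 0.9] open 4.948715114527138e-05
axes z-yaw 0.09503253498279998 y [ 0.461  0.043 -0.887]
[ 0.437  -0.0105  0.1476] shift mm [-0.2  2.2 -0.4]
[ 0.437  -0.0105  0.133 ] shift mm [-6.8 12.9  0. ]
[ 0.457  -0.0085  0.133 ] shift mm [17.8  9.3  0.1]
```

>>> move_arm:
  increments: "-1 2 0 0 0 0;-1 2 0 0 0 0;-1 2 0 0 0 0;-1 2 0 0 0 0;0 0 0 0 0 0"

```text
time_s: 8.05
position: [0.4373, -0.0105, 0.1415]
orientation: [[0.882, 0.462, -0.095], [0.086, 0.042, 0.995], [0.464, -0.886, -0.002]]
wrist_force: [-0.5, 0.9, 0.2]
opening: 0.0001
```

>>> move_arm:
  increments: "-1 2 0 0 0 0;-1 2 0 0 0 0;-1 2 0 0 0 0;0 0 0 0 0 0"

```text
time_s: 8.38
position: [0.4372, -0.0103, 0.1342]
orientation: [[0.882, 0.461, -0.095], [0.085, 0.043, 0.995], [0.463, -0.886, -0.002]]
wrist_force: [-0.8, 0.2, -0.5]
opening: 0.0002
```

>>> move_arm:
  increments: "1.8 1 0 0 0 0;1.8 1 0 0 0 0;1.8 1 0 0 0 0;1.8 1 0 0 0 0;0 0 0 0 0 0"

```text
time_s: 8.8
position: [0.4461, -0.0097, 0.1349]
orientation: [[0.882, 0.462, -0.095], [0.086, 0.042, 0.995], [0.464, -0.886, -0.002]]
wrist_force: [0.3, 0.5, 0.2]
opening: 0.0001
```

>>> move_arm:
  increments: "1.8 1 0 0 0 0;1.8 1 0 0 0 0;0 0 0 0 0 0"

```text
time_s: 9.05
position: [0.4501, -0.0093, 0.1347]
orientation: [[0.882, 0.462, -0.095], [0.086, 0.042, 0.995], [0.464, -0.886, -0.002]]
wrist_force: [-0.1, 0.0, -0.8]
opening: -0.0001
```

>>> move_arm:
  increments: "1.8 1 0 0 0 0;1.8 1 0 0 0 0;0 0 0 0 0 0"

```text
time_s: 9.3
position: [0.4538, -0.0089, 0.1343]
orientation: [[0.882, 0.461, -0.096], [0.086, 0.042, 0.995], [0.463, -0.886, -0.002]]
wrist_force: [-2.7, -0.6, 0.9]
opening: -0.0003
```

>>> move_arm:
  increments: "1.8 1 0 0 0 0;1.8 1 0 0 0 0;0 0 0 0 0 0"

```text
time_s: 9.55
position: [0.4576, -0.0085, 0.1338]
orientation: [[0.882, 0.461, -0.096], [0.086, 0.042, 0.995], [0.463, -0.886, -0.002]]
wrist_force: [-1.9, -1.5, 0.2]
opening: -0.0003
```

```bash
cat > barrow.py <<'E'
from go import *
import cv2
def br():
    for n,cs in(("top",(300,310,350,355)),("side",(262,270,320,330))):
        c=env.camera(n)["color"][:,:,::-1].astype(int)
        for u in cs:
            s=c[200:290,u];w=np.clip(s[:,0]-np.maximum(s[:,1],s[:,2])-30,0,None);print(n,u,round((w*np.arange(200,290)).sum()/max(w.sum(),1),2),w.sum(),end=" | ")
        print()
E
python3 - <<'E'
from barrow import *
go();br()
E
```

```text
t 9.55 p [ 0.4576 -0.0085  0.1338] q [-0.47 -0.53  2.42  0.33  0.87 -2.31] F [-1.9 -1.5  0.2] open -0.000312328439243714
axes z-yaw 0.09573701938959876 y [ 0.461  0.042 -0.886]
top 300 267.99 81 | top 310 266.99 82 | top 350 262.5 98 | top 355 261.96 80 | 
side 262 255.46 50 | side 270 0.0 0 | side 320 265.21 164 | side 330 267.02 166 |
```

>>> move_arm:
  increments: "1.8 1 0 0 0 0;1.8 1 0 0 0 0;0 0 0 0 0 0"

```text
time_s: 9.9
position: [0.4616, -0.008, 0.1336]
orientation: [[0.882, 0.461, -0.095], [0.086, 0.042, 0.995], [0.463, -0.887, -0.002]]
wrist_force: [-4.0, -0.9, -1.7]
opening: 0.0001
```

```bash
python3 - <<'E'
from barrow import *
go();br()
E
```

```text
t 9.9 p [ 0.4616 -0.008   0.1336] q [-0.47 -0.52  2.41  0.33  0.86 -2.3 ] F [-4.  -0.9 -1.7] open 6.098791410861708e-05
axes z-yaw 0.09562700779125462 y [ 0.461  0.042 -0.887]
top 300 266.31 95 | top 310 265.28 100 | top 350 260.94 80 | top 355 260.34 99 | 
side 262 254.02 82 | side 270 0.0 0 | side 320 264.04 160 | side 330 265.96 162 |
```

>>> move_arm:
  increments: "0 2 0 0 0 0;0 2 0 0 0 0;0 2 0 0 0 0;0 0 0 0 0 0"

```text
time_s: 10.33
position: [0.4654, -0.008, 0.1292]
orientation: [[0.881, 0.463, -0.095], [0.085, 0.042, 0.995], [0.465, -0.885, -0.002]]
wrist_force: [-0.4, 0.2, -0.4]
opening: -0.0005
```

```bash
python3 - <<'E'
from barrow import *
from h import frame
br()
f=frame(.603,.0055,.0966)
def bar(a):return f((.1-.26*np.cos(a)-.018*np.sin(a)-.002*np.cos(a)-.0035,-.001,.145+.018*np.cos(a)-.002*np.sin(a)-.031))
go(*[bar(a) for a in(.55,.7,.9,1.1,1.25,1.4,1.5,1.56)])
E
```

```text
top 300 264.93 87 | top 310 263.85 85 | top 350 259.36 95 | top 355 258.91 87 | 
side 262 253.64 25 | side 270 0.0 0 | side 320 263.11 161 | side 330 264.84 147 | 
t 10.4333 p [ 0.4654 -0.008   0.1294] q [-0.46 -0.49  2.4   0.33  0.84 -2.3 ] F [ 0.  -0.4 -0.6] open -0.00020580566224657088
axes z-yaw 0.09511964685917254 y [ 0.463  0.042 -0.885]
[ 0.4675 -0.0086  0.1283] shift mm [ 1.3  1.9 -0.8]
[ 0.4882 -0.0066  0.1265] shift mm [17.6 11.3  0. ]
[ 0.523  -0.0033  0.1236] shift mm [29.7 18.8  0.1]
[0.5649 0.0008 0.1204] shift mm [35.7 22.4  0.1]
[0.5999 0.0042 0.1178] shift mm [29.9 18.7  0.1]
[0.6372 0.0078 0.1151] shift mm [31.9 19.8  0.1]
[0.6628 0.0103 0.1133] shift mm [22.  13.6  0. ]
[0.6784 0.0118 0.1122] shift mm [13.4  8.2  0. ]
```

>>> move_arm:
  increments: "3.6 2.4 0 0 0 0;3.6 2.4 0 0 0 0;3.6 2.4 0 0 0 0;3.6 2.4 0 0 0 0;3.6 2.4 0 0 0 0;3.7 2.3 0 0 0 0;3.7 2.3 0 0 0 0;3.7 2.3 0 0 0 0"

```text
time_s: 11.1
position: [0.4992, -0.0046, 0.1251]
orientation: [[0.882, 0.461, -0.095], [0.086, 0.042, 0.995], [0.463, -0.886, -0.002]]
wrist_force: [-1.7, -1.9, -3.4]
opening: 0.0003
```

>>> move_arm:
  increments: "3.7 2.3 0 0 0 0;3.7 2.3 0 0 0 0;3.7 2.3 0 0 0 0;3.7 2.3 0 0 0 0;3.7 2.3 0 0 0 0;3.7 2.3 0 0 0 0;3.7 2.3 0 0 0 0;3.7 2.3 0 0 0 0"

```text
time_s: 11.77
position: [0.5342, -0.001, 0.1231]
orientation: [[0.882, 0.462, -0.095], [0.085, 0.043, 0.995], [0.464, -0.886, -0.002]]
wrist_force: [-3.1, 0.2, -4.4]
opening: 0.0
```

```bash
python3 - <<'E'
from barrow import *
from h import proj
s=env.state();P=np.array(s["position"]);Y=np.array(s["orientation"])[:,1]
a=[]
for n,c0,r0 in(("side",260,195),("top",280,215)):
    p=proj(n,P);c=env.camera(n)["color"][:,:,::-1][r0:r0+58,c0:c0+110]
    print(n,(p-[c0,r0])*5,"22mm back",(proj(n,P-.022*Y)-[c0,r0])*5)
    a.append(cv2.resize(c,None,fx=5,fy=5,interpolation=cv2.INTER_CUBIC))
cv2.imwrite("pics/c5.png",np.vstack(a))
go()
E
```

```text
side [239.42923565 293.9476594 ] 22mm back [231.79204845 273.63115821]
top [218.15406234  99.47250588] 22mm back [220.5162201  118.72598265]
t 11.8667 p [ 0.5348 -0.0013  0.1238] q [-0.36 -0.23  2.23  0.31  0.72 -2.21] F [-1.7  0.4 -2.4] open 0.00020970404177308777
axes z-yaw 0.09555410117383074 y [ 0.463  0.042 -0.885]
```

View pics/c5.png

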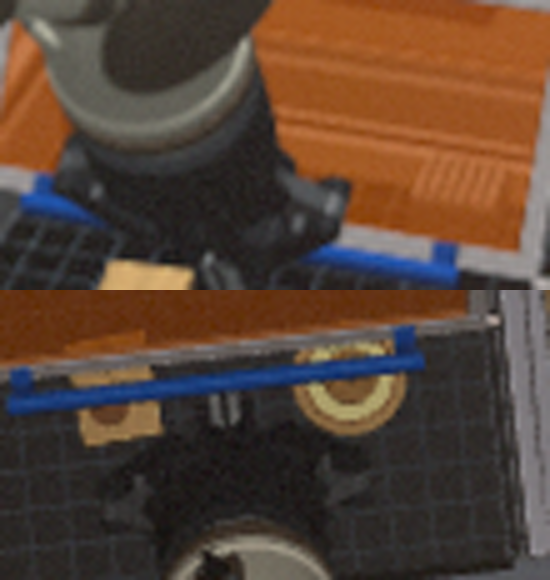

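The bar is being pushed by the fingers from in front, tip reaching under it, and leaves untouched; the wheel shows at (350,388) in the lower view. Continuing.

>>> move_arm:
  increments: "3.6 2.4 0 0 0 0;3.6 2.4 0 0 0 0;3.6 2.4 0 0 0 0;3.6 2.4 0 0 0 0;3.6 2.4 0 0 0 0;3.6 2.4 0 0 0 0;3.6 2.4 0 0 0 0"

```text
time_s: 12.45
position: [0.5649, 0.0014, 0.1207]
orientation: [[0.881, 0.464, -0.095], [0.086, 0.042, 0.995], [0.466, -0.885, -0.003]]
wrist_force: [-1.6, 1.3, -0.9]
opening: -0.0003
```

>>> move_arm:
  increments: "3.7 2.3 0 0 0 0;3.7 2.3 0 0 0 0;3.7 2.3 0 0 0 0;3.7 2.3 0 0 0 0;3.7 2.3 0 0 0 0;3.7 2.3 0 0 0 0;3.7 2.3 0 0 0 0;3.7 2.3 0 0 0 0"

```text
time_s: 13.12
position: [0.599, 0.0047, 0.1175]
orientation: [[0.882, 0.462, -0.095], [0.086, 0.042, 0.995], [0.464, -0.886, -0.003]]
wrist_force: [-2.0, -1.6, 0.6]
opening: 0.0001
```

```bash
python3 - <<'E'
from barrow import *
go([0.6372,0.0078,0.116],[0.6628,0.0103,0.115],[.6784,.0118,.114])
im=env.camera("top")["color"].astype(int)
m=(im[...,2]-im[...,:2].max(2)>40);m[:, :280]=0;m[:,390:]=0;m[:160]=0;m[290:]=0
v,u=np.nonzero(m);print(len(v));k=np.polyfit(u,v,1);print(k,np.polyval(k,327),u.min(),u.max())
from h import at_z
print(at_z("top",(327,np.polyval(k,327)),.15))
E
```

```text
t 13.1167 p [0.599  0.0047 0.1175] q [-0.29 -0.03  2.07  0.28  0.67 -2.14] F [-2.  -1.6  0.6] open 5.126371765667527e-05
axes z-yaw 0.09529347873554092 y [ 0.462  0.042 -0.886]
[0.6372 0.0078 0.116 ] shift mm [33.3 19.2 -0.5]
[0.6628 0.0103 0.115 ] shift mm [22.3 12.8  0.1]
[0.6784 0.0118 0.114 ] shift mm [13.4  8.2  0. ]
305
[-1.11495846e-01  2.42311376e+02] 205.8522342247199 280 361
[ 0.60282393 -0.01037193  0.15      ]
```

>>> move_arm:
  increments: "3.3 1.9 0 0 0 0;3.3 1.9 0 0 0 0;3.3 1.9 0 0 0 0;3.3 1.9 0 0 0 0;3.3 1.9 0 0 0 0;3.3 1.9 0 0 0 0;3.3 1.9 0 0 0 0;3.3 1.9 0 0 0 0;3.3 1.9 0 0 0 0;3.3 1.9 0 0 0 0"

```text
time_s: 14.0
position: [0.6366, 0.0086, 0.1159]
orientation: [[0.882, 0.462, -0.095], [0.086, 0.042, 0.995], [0.464, -0.886, -0.002]]
wrist_force: [-1.3, -0.7, -3.4]
opening: -0.0004
```

>>> move_arm:
  increments: "2.8 1.6 0 0 0 0;2.8 1.6 0 0 0 0;2.8 1.6 0 0 0 0;2.8 1.6 0 0 0 0;2.8 1.6 0 0 0 0;2.8 1.6 0 0 0 0;2.8 1.6 0 0 0 0"

```text
time_s: 14.58
position: [0.6594, 0.0105, 0.1155]
orientation: [[0.881, 0.463, -0.095], [0.086, 0.042, 0.995], [0.465, -0.885, -0.003]]
wrist_force: [-1.5, 0.6, -0.9]
opening: 0.0003
```

>>> move_arm:
  increments: "1.8 1.1 0 0 0 0;1.8 1.1 0 0 0 0;1.8 1.1 0 0 0 0;0 0 0 0 0 0"

```text
time_s: 14.92
position: [0.6657, 0.0111, 0.1151]
orientation: [[0.881, 0.463, -0.095], [0.085, 0.042, 0.995], [0.465, -0.885, -0.003]]
wrist_force: [-0.6, -0.6, -0.4]
opening: -0.0002
```

```bash
python3 - <<'E'
from barrow import *
go([.6784,.0118,.114])
im=env.camera("top")["color"].astype(int)
m=(im[...,2]-im[...,:2].max(2)>40);m[:, :280]=0;m[:,370:]=0;m[:150]=0;m[220:]=0
for u in(290,300,345,355,360):print(u,np.nonzero(m[:,u])[0])
E
```

```text
t 14.9167 p [0.6657 0.0111 0.1151] q [-0.24  0.15  1.89  0.25  0.66 -2.07] F [-0.6 -0.6 -0.4] open -0.00016853801915471666
axes z-yaw 0.09527308259331084 y [ 0.463  0.042 -0.885]
[0.6784 0.0118 0.114 ] shift mm [10.7  6.9 -0.5]
290 [181 182 183]
300 [180 181 182]
345 [175 176 177]
355 [170 171 172 173 175 176]
360 []
```

>>> move_arm:
  increments: "1.8 1.1 0 0 0 0;1.8 1.1 0 0 0 0;1.8 1.1 0 0 0 0;0 0 0 0 0 0"

```text
time_s: 15.3
position: [0.672, 0.0117, 0.1147]
orientation: [[0.881, 0.463, -0.095], [0.085, 0.042, 0.995], [0.465, -0.885, -0.003]]
wrist_force: [-0.5, -0.1, -0.0]
opening: -0.0001
```

>>> move_arm:
  increments: "1 0.6 0 0 0 0;1 0.6 0 0 0 0;1 0.6 0 0 0 0;0 0 0 0 0 0"

```text
time_s: 15.63
position: [0.6752, 0.0121, 0.1143]
orientation: [[0.881, 0.463, -0.095], [0.086, 0.042, 0.995], [0.465, -0.886, -0.003]]
wrist_force: [-0.5, 1.0, -0.1]
opening: -0.0002
```

>>> move_arm:
  increments: "1 0.6 0 0 0 0;1 0.6 0 0 0 0;0 0 0 0 0 0"

```text
time_s: 15.88
position: [0.6773, 0.0124, 0.114]
orientation: [[0.882, 0.462, -0.095], [0.086, 0.042, 0.995], [0.464, -0.886, -0.002]]
wrist_force: [-0.2, -0.5, -0.5]
opening: 0.0
```

```bash
cat > bx.py <<'E'
from barrow import *
from h import at_z
def bx():
    im=env.camera("top")["color"].astype(int);w=np.clip(im[...,2]-im[...,:2].max(2)-30,0,None);r=np.arange(150,215)
    for u in(290,300,343,350):
        c=w[150:215,u];v=(c*r).sum()/max(c.sum(),1);print(u,round(v,2),c.sum(),at_z("top",(u,v),.143).round(4))
E
python3 -c "
from bx import *
bx();go()
from h import frame
f=frame(.603,.0055,.0966);print(f((.079,.1,.143)),f((.079,-.05,.143)))"
```

```text
290 177.24 92 [0.6747 0.078  0.143 ]
300 176.19 91 [0.6769 0.0537 0.143 ]
343 171.34 100 [ 0.6869 -0.0509  0.143 ]
350 170.91 80 [ 0.6876 -0.0679  0.143 ]
t 15.9333 p [0.6773 0.0124 0.1141] q [-0.23  0.18  1.85  0.24  0.66 -2.06] F [-1.   0.3 -1.1] open -5.653897922191789e-05
axes z-yaw 0.09548141431458276 y [ 0.463  0.042 -0.886]
[0.67198671 0.11265332 0.143     ] [ 0.68645418 -0.03664736  0.143     ]
```

>>> move_arm:
  increments: "1 0.6 0 0 0 0;1 0.6 0 0 0 0;0 0 0 0 0 0"

```text
time_s: 16.18
position: [0.6794, 0.0126, 0.1137]
orientation: [[0.882, 0.462, -0.095], [0.086, 0.042, 0.995], [0.464, -0.886, -0.002]]
wrist_force: [-1.5, 0.1, 0.8]
opening: -0.0
```

```bash
python3 -c "
from bx import *
bx();go()"
```

```text
290 176.43 96 [0.6767 0.078  0.143 ]
300 175.3 103 [0.679  0.0537 0.143 ]
343 170.7 94 [ 0.6885 -0.0509  0.143 ]
350 169.95 84 [ 0.69   -0.0679  0.143 ]
t 16.2333 p [0.6794 0.0126 0.1138] q [-0.23  0.18  1.85  0.24  0.66 -2.05] F [-0.6 -1.4  0.4] open 0.00016308714344338693
axes z-yaw 0.0955031473845097 y [ 0.462  0.042 -0.886]
```

>>> move_arm:
  increments: "0.9 0.5 0 0 0 0;0.9 0.5 0 0 0 0;0 0 0 0 0 0"

```text
time_s: 16.48
position: [0.6801, 0.013, 0.1125]
orientation: [[0.883, 0.459, -0.096], [0.086, 0.043, 0.995], [0.461, -0.887, -0.002]]
wrist_force: [-5.4, -0.7, 1.0]
opening: 0.0002
```

>>> move_arm:
  increments: "0.9 0.5 0 0 0 0;0.9 0.5 0 0 0 0;0 0 0 0 0 0"

```text
time_s: 16.73
position: [0.6809, 0.0134, 0.1113]
orientation: [[0.885, 0.456, -0.096], [0.086, 0.043, 0.995], [0.458, -0.889, -0.001]]
wrist_force: [-8.4, -0.1, 0.8]
opening: 0.0001
```

```bash
python3 -c "
from bx import *
bx();go()"
```

```text
290 176.35 95 [0.6769 0.078  0.143 ]
300 175.21 94 [0.6793 0.0537 0.143 ]
343 170.57 86 [ 0.6888 -0.0509  0.143 ]
350 169.92 85 [ 0.6901 -0.0679  0.143 ]
t 16.7833 p [0.6809 0.0134 0.1113] q [-0.23  0.19  1.84  0.24  0.67 -2.05] F [-9.7 -1.1 -0.6] open 0.0003603301613019302
axes z-yaw 0.09648402917969429 y [ 0.456  0.043 -0.889]
```

Bar at rest against the stop (force up to ~9 N with no more motion). Back off straight to the front, then up.

>>> move_arm:
  increments: "-3 -1.6 0 0 0 0;-6 -3.2 0 0 0 0;-8.8 -4.7 0 0 0 0;-8.8 -4.7 0 0 0 0;-8.8 -4.7 0 0 0 0;-8.8 -4.7 0 0 0 0;-8.8 -4.7 0 0 0 0;8 -16 0 0 0 0;8 -16 0 0 0 0;8 -16 0 0 0 0;8 -16 0 0 0 0;8 -16 0 0 0 0"
  grip: -1

```text
time_s: 17.78
position: [0.6223, 0.0072, 0.2054]
orientation: [[0.881, 0.464, -0.095], [0.085, 0.042, 0.995], [0.466, -0.885, -0.003]]
wrist_force: [-0.5, -0.5, 0.5]
opening: -0.0
```

>>> move_arm:
  increments: "4 -16 0 0 0 0;4 -16 0 0 0 0;0 0 0 0 0 0.12;0 0 0 0 0 0.12;0 0 0 0 0 0.12;0 0 0 0 0 0.12;0 0 0 0 0 0;0 0 0 0 0 0"
  grip: 1

```text
time_s: 18.45
position: [0.6153, 0.0068, 0.2344]
orientation: [[0.995, 0.003, -0.096], [0.096, -0.001, 0.995], [0.003, -1.0, -0.002]]
wrist_force: [-0.8, -0.2, -0.3]
opening: 0.0854
```

```bash
python3 - <<'E'
from bx import *
from h import proj
bx();go()
s=env.state();P=np.array(s["position"]);R=np.array(s["orientation"])
a=[]
for n,c0,r0 in(("side",220,160),("top",240,130)):
    print(n,"TCP full px",proj(n,P),"pic",(proj(n,P)-[c0,r0])*4)
    c=env.camera(n)["color"][:,:,::-1];cv2.imwrite("pics/full_%s.png"%n,c);c=c[r0:r0+(70 if n=="side" else 75)+55-25*(n=="top"),c0:c0+160]
    a.append(cv2.resize(c,None,fx=4,fy=4,interpolation=cv2.INTER_CUBIC)[:300])
cv2.imwrite("pics/c6.png",np.vstack(a))
E
```

```text
290 0.0 0 [1.115  0.0714 0.143 ]
300 0.0 0 [1.1147 0.0467 0.143 ]
343 170.77 26 [ 0.6883 -0.0509  0.143 ]
350 0.0 0 [ 1.1128 -0.0768  0.143 ]
t 18.5 p [0.6146 0.0068 0.2353] q [-0.18  0.24  1.45 -0.    1.45 -1.85] F [-0.3 -0.1  0.6] open 0.08533362736800344
axes z-yaw 0.09581341768904772 y [ 0.004 -0.002 -1.   ]
side TCP full px [317.43471474 192.60049331] pic [389.73885895 130.40197325]
top TCP full px [319.58451342 197.42753389] pic [318.3380537  269.71013555]
```

View pics/c6.png

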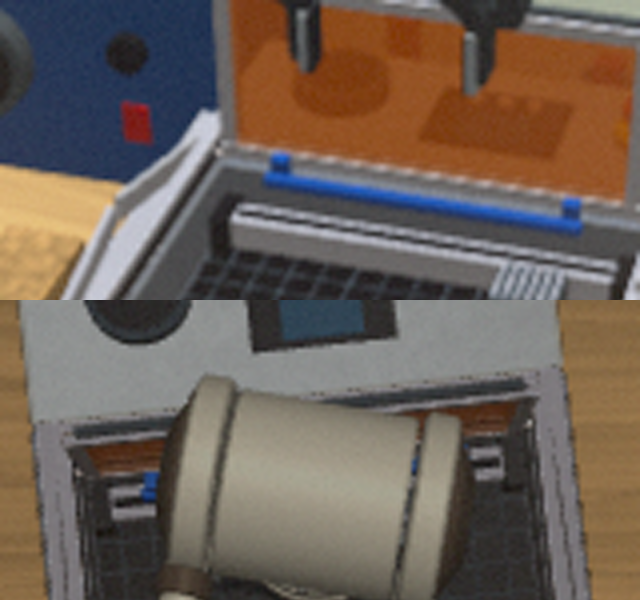

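Cover folded upright with the bar clear of the fingers; the open fingertips, at (305,72) and (477,92) in the crop, again sit well above the reported TCP. Two views remain, so I'll locate the wheel by code.

```bash
python3 - <<'E'
from go import *
from h import *
import cv2
im=cv2.imread("pics/full_side.png").astype(int)
b,g,r=im[...,0],im[...,1],im[...,2]
m=((r>110)&(r-b>40)).astype(np.uint8)
n,L,st,ce=cv2.connectedComponentsWithStats(m[235:300,270:385])
for i in range(1,n):
    if st[i,4]>60:print(st[i]+[270,235,0,0,0],ce[i]+[270,235])
def hull(x,y):
    t=np.linspace(0,2*np.pi,40);P=[]
    for rr,z in((.029,.088),(.029,.104),(.014,.122)):P+=[proj("side",(x+rr*np.cos(k),y+rr*np.sin(k),z)) for k in t]
    P=np.array(P);return np.r_[P.min(0),P.max(0)]
print("model bbox",hull(.5395,-.066).round(1))
h=[at_z("top",tc(521,370),.122)]
# c4 top crop
p=proj("top",(.5203,-.0021,.2459));c0,r0=int(p[0])-36,int(p[1])-22
print("c4 hub",at_z("top",(c0+495/8,r0+(416-288)/8),.122),"c4 disc",at_z("top",(c0+495/8,r0+(418-288)/8),.104))
E
```

```text
[276 247  23  20 330] [287.13636364 256.5030303 ]
[323 255  26  23 389] [335.81491003 266.85089974]
[378 274   7  26 107] [381.91588785 290.25233645]
model bbox [322.9 255.4 348.9 279.6]
c4 hub [ 0.54008599 -0.06542921  0.122     ] c4 disc [ 0.54031525 -0.06622524  0.104     ]
```

>>> move_arm:
  increments: "-20.3 0 -16.3 0 0 0;-20.3 0 -16.3 0 0 0;-20.3 0 -16.3 0 0 0;-20.3 0 -16.3 0 0 0;0 20 0 0 0 0;0 20 0 0 0 0;0 20 0 0 0 0;0 0 0 0 0 0;0 0 0 0 0 0"
  grip: 0.06

```text
time_s: 19.35
position: [0.5386, -0.0659, 0.1758]
orientation: [[0.995, 0.003, -0.095], [0.095, -0.002, 0.995], [0.003, -1.0, -0.002]]
wrist_force: [0.7, -0.9, 0.3]
opening: 0.0452
```

```bash
python3 - <<'E'
from bx import *
go([.54,-.066,.14],[.54,-.066,.10])
from h import proj
s=env.state();P=np.array(s["position"])
c=env.camera("side")["color"][:,:,::-1];p=proj("side",P);c0,r0=int(p[0])-40,int(p[1])-35
print((p-[c0,r0])*8,"25 up",(proj("side",P+[0,0,.025])-[c0,r0])*8,"rear corner 25 up",(proj("side",P+[-.011,-.001,.025])-[c0,r0])*8)
cv2.imwrite("pics/c7.png",cv2.resize(c[r0:r0+70,c0:c0+80],None,fx=8,fy=8,interpolation=cv2.INTER_CUBIC))
E
```

```text
t 19.35 p [ 0.5386 -0.0659  0.1758] q [-0.34  0.1   1.73 -0.    1.31 -2.01] F [ 0.7 -0.9  0.3] open 0.045189858934605406
axes z-yaw 0.0950975373332993 y [ 0.003 -0.002 -1.   ]
[ 0.54  -0.066  0.14 ] shift mm [ 1.2 35.8 -0.2]
[ 0.54  -0.066  0.1  ] shift mm [-0.1 40.   0.1]
[321.59951257 282.22986323] 25 up [323.09217858 207.18774042] rear corner 25 up [312.48588318 231.27475335]
```

View pics/c7.png

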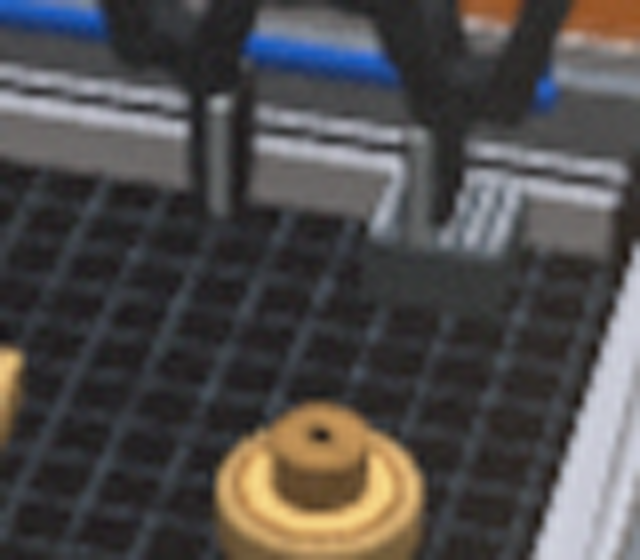

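Fingertips at (218,215)/(428,245) straddle the hub (318,437) symmetrically. They end about 25 mm above the reported TCP, so I'll descend by feel.

>>> move_arm:
  increments: "1.2 10 0 0 0 0;0 10 0 0 0 0;0 10 0 0 0 0;0 10 0 0 0 0;0 10 0 0 0 0;0 10 0 0 0 0;0 10 0 0 0 0;0 0 0 0 0 0"

```text
time_s: 20.07
position: [0.5395, -0.0656, 0.1027]
orientation: [[0.995, -0.001, -0.095], [0.095, -0.001, 0.995], [-0.002, -1.0, -0.0]]
wrist_force: [-1.1, -0.1, -0.2]
opening: 0.0452
```

>>> move_arm:
  increments: "0 2.5 0 0 0 0;0 2.5 0 0 0 0;0 2.5 0 0 0 0;0 0 0 0 0 0"

```text
time_s: 20.4
position: [0.5413, -0.0662, 0.0981]
orientation: [[0.995, 0.003, -0.095], [0.095, -0.002, 0.995], [0.003, -1.0, -0.002]]
wrist_force: [-0.2, 0.0, -0.5]
opening: 0.0451
```

>>> move_arm:
  increments: "0 2 0 0 0 0;0 2 0 0 0 0;0 0 0 0 0 0"

```text
time_s: 20.65
position: [0.5411, -0.0661, 0.0939]
orientation: [[0.995, 0.003, -0.095], [0.095, -0.002, 0.995], [0.002, -1.0, -0.002]]
wrist_force: [0.3, 0.0, -0.4]
opening: 0.0455
```

>>> move_arm:
  increments: "0 2 0 0 0 0;0 2 0 0 0 0;0 0 0 0 0 0"

```text
time_s: 20.9
position: [0.541, -0.0661, 0.0897]
orientation: [[0.995, 0.002, -0.095], [0.095, -0.002, 0.995], [0.002, -1.0, -0.002]]
wrist_force: [-0.2, 0.3, -0.9]
opening: 0.045
```

>>> move_arm:
  increments: "0 1.5 0 0 0 0;0 1.5 0 0 0 0;0 0 0 0 0 0"

```text
time_s: 21.15
position: [0.5411, -0.0661, 0.0868]
orientation: [[0.995, 0.002, -0.095], [0.095, -0.002, 0.995], [0.002, -1.0, -0.002]]
wrist_force: [-1.3, -0.3, -0.1]
opening: 0.0452
```

>>> move_arm:
  increments: "0 0 0 0 0 0;0 0 0 0 0 0;0 0 0 0 0 0;0 0 0 0 0 0;0 0 0 0 0 0;0 0 0 0 0 0"
  grip: -1
  squeeze: 30

```text
time_s: 21.65
position: [0.5415, -0.0663, 0.0874]
orientation: [[0.995, 0.003, -0.095], [0.095, -0.002, 0.995], [0.003, -1.0, -0.003]]
wrist_force: [0.5, 0.1, 0.9]
opening: 0.0264
```

>>> move_arm:
  increments: "0 -4 0 0 0 0;0 -8 0 0 0 0;0 -13 0 0 0 0;0 -14 0 0 0 0;0 -14 0 0 0 0;0 -14 0 0 0 0;0 -14 0 0 0 0;0 -14 0 0 0 0;0 -14 0 0 0 0;0 -14 0 0 0 0;0 -14 0 0 0 0;0 -14 0 0 0 0"

```text
time_s: 22.65
position: [0.5408, -0.0659, 0.2396]
orientation: [[0.995, 0.003, -0.095], [0.095, -0.002, 0.995], [0.003, -1.0, -0.003]]
wrist_force: [0.0, 0.2, -0.2]
opening: 0.0265
```

```bash
python3 - <<'E'
from go import *
go([.4064,.3527,.237],[.4064,.3527,.06],[.4064,.3527,.004])
E
```

```text
t 22.65 p [ 0.5408 -0.0659  0.2396] q [-0.34  0.06  1.65 -0.    1.43 -2.01] F [ 0.   0.2 -0.2] open 0.02647122944572294
axes z-yaw 0.09545131930587024 y [ 0.003 -0.002 -1.   ]
[0.4064 0.3527 0.237 ] shift mm [-93.9   1.2 429.5]
[0.4064 0.3527 0.06  ] shift mm [ -0.6 177.    0.5]
[0.4064 0.3527 0.004 ] shift mm [-0.2 56.   0.1]
```

>>> move_arm:
  increments: "-5.9 0 26.8 0 0 0;-5.9 0 26.8 0 0 0;-5.9 0 26.8 0 0 0;-5.9 0 26.8 0 0 0;-5.9 0 26.8 0 0 0;-5.9 0 26.8 0 0 0;-5.9 0 26.8 0 0 0;-5.9 0 26.8 0 0 0;-5.9 0 26.8 0 0 0;-5.9 0 26.8 0 0 0;-5.9 0 26.8 0 0 0;-5.9 0 26.8 0 0 0"

```text
time_s: 23.65
position: [0.4391, 0.2487, 0.238]
orientation: [[0.995, 0.004, -0.095], [0.095, -0.002, 0.995], [0.004, -1.0, -0.002]]
wrist_force: [-0.5, 0.7, -0.2]
opening: 0.0266
```

>>> move_arm:
  increments: "-5.9 0 26.8 0 0 0;-5.9 0 26.8 0 0 0;-5.9 0 26.8 0 0 0;-5.9 0 26.8 0 0 0;0 0 0 0 0 0;0 0 0 0 0 0"

```text
time_s: 24.15
position: [0.4055, 0.3528, 0.2373]
orientation: [[0.995, 0.003, -0.098], [0.098, -0.002, 0.995], [0.003, -1.0, -0.003]]
wrist_force: [0.2, -0.2, 0.1]
opening: 0.0261
```

```bash
python3 - <<'E'
from go import *
from h import proj,at_z
import cv2
go([.4064,.3527,.237],[.4064,.3527,.06],[.4064,.3527,.004])
P=np.array(env.state()["position"])
c=env.camera("side")["color"][:,:,::-1];cv2.imwrite("pics/full_side2.png",c)
im=c.astype(int);m=((im[...,2]>130)&(im[...,2]-im[...,0]>50)).astype(np.uint8)
print("TCP px",proj("side",P),"expected wheel mid px",proj("side",P+[0,0,.105-.087]))
E
```

```text
t 24.15 p [0.4055 0.3528 0.2373] q [ 0.49  0.04  1.67 -0.    1.43 -1.18] F [ 0.2 -0.2  0.1] open 0.026127501942673735
axes z-yaw 0.09799022625083763 y [ 0.003 -0.002 -1.   ]
[0.4064 0.3527 0.237 ] shift mm [ 0.9  0.3 -0.2]
[0.4064 0.3527 0.06  ] shift mm [ -0.5 177.    0.5]
[0.4064 0.3527 0.004 ] shift mm [-0.2 56.   0.1]
TCP px [129.53169408 210.00891959] expected wheel mid px [127.50434366 202.89023149]
```

>>> move_arm:
  increments: "0.5 20 0 0 0 0;0 20 0 0 0 0;0 20 0 0 0 0;0 20 0 0 0 0;0 20 0 0 0 0;0 20 0 0 0 0;0 20 0 0 0 0;0 20 0 0 0 0;0 15 0 0 0 0;0 10 0 0 0 0;0 0 0 0 0 0"

```text
time_s: 25.12
position: [0.406, 0.3498, 0.0498]
orientation: [[0.996, -0.001, -0.094], [0.094, -0.004, 0.996], [-0.001, -1.0, -0.004]]
wrist_force: [-0.8, 0.1, -0.5]
opening: 0.0263
```

```bash
python3 - <<'E'
from go import *
import cv2
go([.4064,.3527,.004])
a=[cv2.resize(env.camera("side")["color"][230:330,90:230,::-1],None,fx=4,fy=4,interpolation=cv2.INTER_CUBIC)]
cv2.imwrite("pics/c8.png",np.vstack(a))
E
```

```text
t 25.1167 p [0.406  0.3498 0.0498] q [ 0.49  0.24  1.83 -0.    1.06 -1.18] F [-0.8  0.1 -0.5] open 0.026332123478516076
axes z-yaw 0.09400298539629508 y [-0.001 -0.004 -1.   ]
[0.4064 0.3527 0.004 ] shift mm [ 0.7 45.8  3. ]
```

>>> move_arm:
  increments: "0.3 5 1 0 0 0;0.3 5 1 0 0 0;0 5 0 0 0 0;0 5 0 0 0 0;0 5 0 0 0 0;0 4 0 0 0 0;0 4 0 0 0 0;0 0 0 0 0 0;0 0 0 0 0 0"

```text
time_s: 25.92
position: [0.4074, 0.3535, 0.0186]
orientation: [[0.995, 0.002, -0.095], [0.095, -0.002, 0.995], [0.002, -1.0, -0.003]]
wrist_force: [0.5, -0.8, -1.1]
opening: 0.0264
```

>>> move_arm:
  increments: "0 2 0 0 0 0;0 2 0 0 0 0;0 2 0 0 0 0;0 0 0 0 0 0"

```text
time_s: 26.25
position: [0.4074, 0.3534, 0.0125]
orientation: [[0.995, 0.002, -0.095], [0.095, -0.002, 0.995], [0.002, -1.0, -0.003]]
wrist_force: [-0.6, -0.0, -0.8]
opening: 0.0266
```

>>> move_arm:
  increments: "0 1 0 0 0 0;0 1 0 0 0 0;0 0 0 0 0 0"

```text
time_s: 26.5
position: [0.4075, 0.3535, 0.0107]
orientation: [[0.995, 0.003, -0.095], [0.095, -0.002, 0.995], [0.003, -1.0, -0.003]]
wrist_force: [0.5, 0.5, -0.5]
opening: 0.0265
```

Expected floor contact is near TCP z = 0.003; stepping down by feel.

>>> move_arm:
  increments: "0 1.5 0 0 0 0;0 1.5 0 0 0 0;0 1.5 0 0 0 0;0 0 0 0 0 0"

```text
time_s: 26.83
position: [0.4074, 0.3534, 0.006]
orientation: [[0.995, 0.002, -0.095], [0.095, -0.003, 0.995], [0.002, -1.0, -0.003]]
wrist_force: [-0.2, -0.0, -0.4]
opening: 0.0266
```

>>> move_arm:
  increments: "0 1 0 0 0 0;0 1 0 0 0 0;0 0 0 0 0 0"

```text
time_s: 27.08
position: [0.4075, 0.3535, 0.0042]
orientation: [[0.995, 0.003, -0.095], [0.095, -0.002, 0.995], [0.002, -1.0, -0.003]]
wrist_force: [0.6, -0.6, -1.0]
opening: 0.0263
```

>>> move_arm:
  increments: "0 1 0 0 0 0;0 0 0 0 0 0"

```text
time_s: 27.25
position: [0.4078, 0.3536, 0.0034]
orientation: [[0.995, 0.003, -0.095], [0.095, -0.002, 0.995], [0.003, -1.0, -0.002]]
wrist_force: [-0.2, 0.4, -0.2]
opening: 0.0265
```

>>> move_arm:
  increments: "0 1 0 0 0 0;0 0 0 0 0 0"

```text
time_s: 27.42
position: [0.4078, 0.3536, 0.0033]
orientation: [[0.995, 0.003, -0.095], [0.095, -0.002, 0.995], [0.002, -1.0, -0.003]]
wrist_force: [-2.5, -0.9, 7.2]
opening: 0.0265
```

>>> move_arm:
  increments: "0 1 0 0 0 0;0 0 0 0 0 0"

```text
time_s: 27.58
position: [0.4078, 0.3536, 0.0032]
orientation: [[0.995, 0.002, -0.096], [0.096, -0.003, 0.995], [0.002, -1.0, -0.003]]
wrist_force: [-6.1, -3.4, 15.9]
opening: 0.0264
```

>>> move_arm:
  increments: "0 -1.5 0 0 0 0;0 0 0 0 0 0"

```text
time_s: 27.75
position: [0.408, 0.3538, 0.0034]
orientation: [[0.995, 0.004, -0.095], [0.095, -0.002, 0.995], [0.004, -1.0, -0.002]]
wrist_force: [0.0, -0.3, 1.5]
opening: 0.0263
```

>>> move_arm:
  increments: "0 0 0 0 0 0;0 0 0 0 0 0;0 0 0 0 0 0;0 0 0 0 0 0;0 0 0 0 0 0"
  grip: 0.06

```text
time_s: 28.17
position: [0.4076, 0.3535, 0.0027]
orientation: [[0.995, 0.003, -0.095], [0.095, -0.002, 0.995], [0.003, -1.0, -0.003]]
wrist_force: [-0.0, 0.6, 0.8]
opening: 0.0453
```

>>> move_arm:
  increments: "0 -3 0 0 0 0;0 -6 0 0 0 0;0 -10 0 0 0 0;0 -15 0 0 0 0;0 -20 0 0 0 0;0 -20 0 0 0 0;0 -20 0 0 0 0;0 -20 0 0 0 0;0 -20 0 0 0 0;0 -20 0 0 0 0;-20 0 0 0 0 0;-20 0 0 0 0 0"

```text
time_s: 29.17
position: [0.3688, 0.3507, 0.1599]
orientation: [[0.996, 0.008, -0.094], [0.094, 0.001, 0.996], [0.008, -1.0, -0.0]]
wrist_force: [-1.3, -0.4, 0.4]
opening: 0.0453
```

>>> move_arm:
  increments: "-20 -10 20 0 0 0;-20 -10 20 0 0 0;-20 -10 20 0 0 0;-20 -10 20 0 0 0;0 0 0 0 0 0;0 0 0 0 0 0"

```text
time_s: 29.67
position: [0.2796, 0.4232, 0.198]
orientation: [[0.995, 0.005, -0.098], [0.098, -0.0, 0.995], [0.005, -1.0, -0.001]]
wrist_force: [0.5, -0.1, -1.0]
opening: 0.0451
```

```bash
python3 - <<'E'
from go import *
import cv2
go()
a=cv2.resize(env.camera("side")["color"][150:350,90:410,::-1],None,fx=1.9,fy=1.9,interpolation=cv2.INTER_CUBIC)[:300]
b=cv2.resize(env.camera("top")["color"][150:320,140:400,::-1],None,fx=2.338,fy=2.338,interpolation=cv2.INTER_CUBIC)[:295,:608]
b=cv2.resize(env.camera("top")["color"][150:320,140:400,::-1],(608,298),interpolation=cv2.INTER_CUBIC)
cv2.imwrite("pics/c9.png",np.vstack([a,b]))
E
```

```text
t 29.6667 p [0.2796 0.4232 0.198 ] q [ 0.75 -0.01  1.8  -0.    1.35 -0.92] F [ 0.5 -0.1 -1. ] open 0.04509050494069766
axes z-yaw 0.09818959160877355 y [ 0.005 -0.    -1.   ]
```

View pics/c9.png

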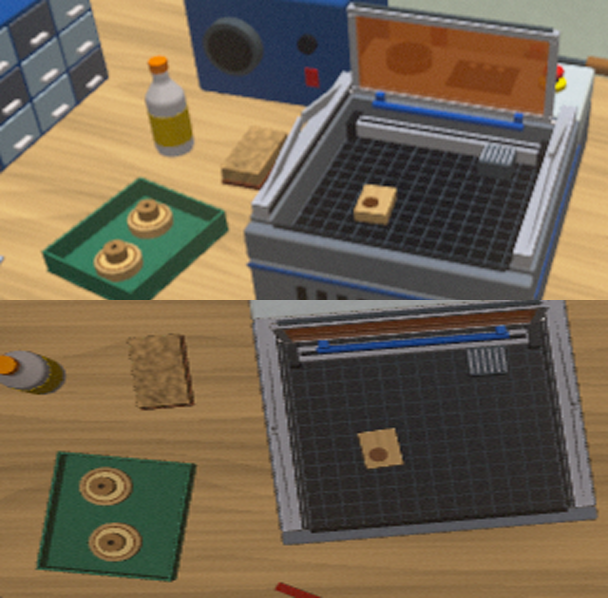

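The wheel lies flat, hub up, at (113,542), with the other wheel at (104,487). The offcut is in place and the cover folded upright. A numeric check of the bar, then I hand in.

```bash
python3 - <<'E'
from bx import *
bx()
p=at_z("top",(140+116/2.338,150+(541-300)/1.753),.038);d=p[:2]-[.446,.347];a=-.1437
print("wheel in tray",np.cos(a)*d[0]+np.sin(a)*d[1],-np.sin(a)*d[0]+np.cos(a)*d[1])
print(env.sign_off())
E
```

```text
290 176.4 105 [0.6768 0.078  0.143 ]
300 175.35 107 [0.6789 0.0537 0.143 ]
343 170.72 98 [ 0.6884 -0.0509  0.143 ]
350 169.93 87 [ 0.69   -0.0679  0.143 ]
wheel in tray -0.03643196502499728 -0.006732759049659862
the job is handed in; nothing more can be done
None
```

The cover is folded back to its stop, the wheel is in the tray's free half beside the other wheel, and the job is handed in (no verdict is reported).

- **Cover:** I pushed the blue bar alone with the shut, leaning fingers. At the stop the bar no longer moved, and the wrist force rose to about 9–10 N. That is the highest I saw during the push; I only saw it between moves, so peaks inside a move could have been higher. The bar was in the same place just before hand-in.
- **Wheel:** I gripped it by the hub (opening 26.5 mm), lifted it clear and lowered it until it touched the tray floor. That contact reached about 16 N. I then backed off, released it and drew the arm away.
- **Last picture:** The wheel lies flat, hub up, at about x = -36 mm, y = -7 mm in the tray. The offcut, the other wheel, the glue bottle and the sanding block look unmoved, and the arm is clear. The toy car and the try square were not in that picture; the arm never went near them.

**What disagreed:** The fingers really end about 25 mm short of the reported tool point, as seen in the pictures and by touch. Because of this my first push went over the bar without touching it. I backed off and corrected the heights for the rest of the job.

I never saw the gantry touched, but I did not measure that directly.

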